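# Tip worn torch parts into the scrap bin

## Task

Pick up the scoop tray and tip all the worn nozzles and couplings from it into the open scrap bin. Stand the empty tray flat in the middle of the rubber mat again, let go of it, and shut the bin's lid; leave the spool, the meter and the spanner where they lie.

Things in the scene. Friction and masses are not known exactly. Their poses are not given: they have to be found in the camera images.
- tray_grip (a point): Centre of the tray's grip bar. Axes as the tray's: x to the spout, y across, z up. Wooden bar, 112 mm long (y) between two flat legs, section 28 x 14 mm, leaning back from the spout by 30 degrees: the 28 mm side lies along (-0.5, 0, 0.866), the two flat grip faces, 14 mm apart, look along +-(0.866, 0, 0.5). Fingers must lean likewise to close flat on it. 105 mm above the tray's underside.
- tray_mid (a point): Loose sheet-steel scoop tray (0.3 kg, 0.55 kg full), point 20 mm above its underside, 30 mm ahead (x) of tray_grip. Floor 3 mm thick, x -80 to +50 mm, then rising at 20 degrees to the lip. Side walls at y +-62 mm, 45 mm high (38 beside the spout); back wall leans back to x -106 mm. Steel friction 0.5 to 0.7: slope the floor 65 to 75 degrees to be sure that every part leaves.
- tray_lip (a point): Middle of the lip of the tray's open spout, where the parts slide out: 92 mm ahead (x) of tray_mid and 17 mm above the tray's underside. Axes as the tray's.
- mat: Black rubber mat fixed on the bench, 280 mm (x) by 220 mm (y), 4 mm thick; origin at the centre of its underside, on the bench. The tray stands on it at the start, spout pointing roughly the way of the mat's +x.
- bin: Grey sheet-steel scrap bin fixed on the bench: open box 180 mm (x) by 240 mm (y), rim 140 mm high, walls 3 mm, floor 7 mm up; origin at the centre of its underside. The lid is hinged on the rim of its +x side (away from the robot) and stands open at the start; the other three sides are free for the tray.
- lid (a joint): The bin's lid: angle in rad, 0 = shut on the rim, 1.75 = fully open on its stop, leaning 10 degrees back past upright (1.69 to 1.75 at the start). Damped hinge, weak friction: once pushed past upright to the bin's side (below about 1.4) it sinks shut by its own weight in about 2 s. 0.35 kg.
- lid_edge (a point): The middle of the lid's free edge (the top edge while open). The lid is a plate 186 mm from hinge to edge, 250 mm wide, 4 mm thick, with a thin lifting lip 18 mm beyond the edge that is only seen, not felt.
- lid_hinge (a point): The middle of the lid's hinge line, 93 mm along +x from the bin's centre and 141 mm above the bench; the hinge runs along the bin's y.
- wire_spool: Bystander: spool of copper-coated welding wire lying flat, 100 mm across, 45 mm high; origin under its centre. Leave it alone.
- multimeter: Bystander: black hand meter lying on its back, 150 x 75 x 45 mm; origin under its centre. Leave it alone.
- wrench: Bystander: steel spanner 200 mm long lying flat; origin under its middle. Leave it alone.
- nozzle1_mid (a point): Worn copper gas nozzle, a stubby tapered tube 48 mm long, 22 mm across, 35 g, loose, lying in the tray; the point is its centre, x along its length.
- coupling1_mid (a point): Brass hexagon coupling, 24 mm across flats, 20 mm high, 50 g, loose in the tray; the point is its centre.
- nozzle2_mid (a point): Worn copper gas nozzle, a stubby tapered tube 48 mm long, 22 mm across, 35 g, loose, lying in the tray; the point is its centre, x along its length.
- coupling2_mid (a point): Brass hexagon coupling, 24 mm across flats, 20 mm high, 50 g, loose in the tray; the point is its centre.
- nozzle3_mid (a point): Worn copper gas nozzle, a stubby tapered tube 48 mm long, 22 mm across, 35 g, loose, lying in the tray; the point is its centre, x along its length.
- coupling3_mid (a point): Brass hexagon coupling, 24 mm across flats, 20 mm high, 50 g, loose in the tray; the point is its centre.
Mind the look-alikes: they are no part of the job. There is more than one size of the part that bears tray_grip; the job needs the largest.

How it is judged (in metres and radians):
On the way, in this order (a step that is already met when the one before it is completed fails the run):
1. the tray has been lifted and is being tipped, held above the bin's rim height close over the bin (angle between tray_mid's own z axis and vertical above 0.4 rad and height (world z) of tray_grip above 0.17 m and horizontal distance between tray_grip and bin below 0.25 m).
2. all six parts lie in the bin (x of nozzle1_mid in the frame of bin between -0.09 and 0.09 m and y of nozzle1_mid in the frame of bin between -0.12 and 0.12 m and z of each of nozzle1_mid, nozzle2_mid, nozzle3_mid, coupling1_mid, coupling2_mid, coupling3_mid in the frame of bin below 0.13 m and x of nozzle2_mid in the frame of bin between -0.09 and 0.09 m and y of nozzle2_mid in the frame of bin between -0.12 and 0.12 m and x of nozzle3_mid in the frame of bin between -0.09 and 0.09 m and y of nozzle3_mid in the frame of bin between -0.12 and 0.12 m and x of coupling1_mid in the frame of bin between -0.09 and 0.09 m and y of coupling1_mid in the frame of bin between -0.12 and 0.12 m and x of coupling2_mid in the frame of bin between -0.09 and 0.09 m and y of coupling2_mid in the frame of bin between -0.12 and 0.12 m and x of coupling3_mid in the frame of bin between -0.09 and 0.09 m and y of coupling3_mid in the frame of bin between -0.12 and 0.12 m), for 0.2 s.
At the end, for the whole second after the job is handed in: All six parts lie inside the bin (centres within its walls, below 130 mm, so under the rim), the tray stands flat on the mat (within 5 degrees of level, its middle within 60 mm of the mat's middle along each of the mat's sides) and is released, and the lid is shut (within 0.06 rad) (all of step 2 and x of tray_mid in the frame of mat between -0.06 and 0.06 m and y of tray_mid in the frame of mat between -0.06 and 0.06 m and angle between tray_mid's own z axis and vertical below 0.08 rad and z of tray_mid in the frame of mat below 0.034 m and value of joint lid below 0.06 rad); the robot touches nothing.
It fails at once if the wire spool is moved by more than 30 mm (distance of wire_spool from where it was at the start of the episode above 0.03 m).
It fails at once if the multimeter is moved by more than 30 mm (distance of multimeter from where it was at the start of the episode above 0.03 m).
It fails at once if the wrench is moved by more than 30 mm (distance of wrench from where it was at the start of the episode above 0.03 m).
It also fails if it takes over 72 s, if anything falls off the work surface, if the arm or the gripper's body presses on something with over 40 N, if the wrist force passes 120 N, or if a joint passes its speed limit or range.

## Robot

A 6-joint arm with a two-finger parallel gripper is mounted at the origin on the work surface. World frame = base frame: x ahead of the robot, y to its left, z up, the work surface at z = 0. Lengths are in mm, angles in rad, forces in N, time in s.
With the tool pointing down it reaches from about 400 to 925 mm from the base axis. Payload 12.5 kg.
Tool frame: the origin (TCP) lies midway between the tips of the shut fingers; the grasp point (between the pads) lies 19 mm behind it (env.grip_depth is the distance from the TCP to the grasp point, in mm); z points along the fingers, y is the line along which they close (so a half turn about z gives the same grasp; the last joint's range is limited). The gripper opens to 95 mm and grips with 3 to 60 N. Pads are 20 mm wide; open, the fingers measure 119 mm over their backs; the gripper's body (75 mm by 180 mm) begins 59 mm behind the grasp point.
Start: joints at [-1.219, 0.491, 1.559, -0, 1.092, -0.106], TCP at [276.259, -560.649, 214.661] pointing down, gripper open.
Joint ranges: [-3.1, 3.1], [-0.84, 2.19], [0.05, 2.79], [-1.13, 4.28], [0.06, 2.93], [-2.69, 2.69]. Speed limits (rad/s): [2.22, 2.22, 2.79, 3.14, 3.14, 3.14].

## Interface

Orientations are given as [roll, pitch, yaw] about the fixed x, y, z axes, in that order (R = Rz(yaw) Ry(pitch) Rx(roll)).
In Python, from cell import monitor, viewer, order, env gives the robot as it stands.
- The arm moves only by the tool move_arm, never from a script. Its argument "moves" is one flat list of numbers, 4 for each row, row after row: the shift along the tool's x, y, z normalised to -1 to 1, where 1 is 0.15 m, then the turn about the tool's z normalised to -1 to 1, where 1 is pi/2 rad. A call has 1 to 10 rows; each row shifts and turns the commanded pose from where the row before left it, along the tool's axes as they then stand; what a row does not reach is not made up. A row lasts 1/8 s, in which the tool goes at most 62.5 mm and 10.7 degrees, less where a joint would pass 70% of its speed; a pose out of reach is approached as far as the arm can. A call with a number of a shift or a turn outside -1 to 1 is refused whole. A call with a gripper value outside its range is refused whole. "claw" is the finger opening in mm, from 0 to 95.1, set as the call begins (left out, the last holds). The fingers move at their own pace and stop on an object; the grip force is fixed at half the most. Time passes only in rows, so rows that do not move let the fingers close. It gives the time, the measured TCP pose, the force, the opening and the grip force at its end, in the units of the state.
- monitor.state(): the state, without advancing time (a new reading comes with each control period).
- viewer.read_camera(name): name is "scene" or "top" or "wrist"; returns the picture (384x512x3 uint8, red, green, blue); there is no depth.
- viewer.camera_info(name): a dict with "K" (3x3 intrinsics, pixels), "camera_from_world" (4x4, takes a point from world to camera coordinates). Camera axes: x right, y down, z forward; pixel columns grow to the right and rows downward; lengths in mm; the calibration is good to about 2 mm. The wrist camera is an equidistant fisheye: a pixel r from the principal point sees the ray r / f radians off the axis. A picture is of the moment at which its call begins: read the wrist's pose just before it. camera_info takes no time and is no camera call; for the wrist camera it gives the pose at the moment of the call.
- order.job_done(): hands the job in; it is judged then, once.
The state is a dict: "t": time; "joints": joint angles; "qvel": joint speeds; "tau": joint torques, N m; "eef_pos": TCP position; "tcp_rot": TCP orientation; "ft_force": force on the tool from outside, world axes, zero at the start; "moment": the same for the moment, N m; "opening": opening from 0.0 (shut) to 1.0 (fully open); "grip_force": force on a finger pad.
Only numpy, scipy, OpenCV 4.12 (cv2) and the standard library are available. Lean on these libraries where they do the work, as an engineer would, in place of code of your own. Each camera call takes 0.05 s, during which the arm holds its last target. There are 200 camera calls.

## Working session

There is one attempt and no reset: what is moved stays moved. The work goes in short steps, Python scripts to look and compute and a tool call to move; the robot and the scene stay as the last step left them, time stands still between calls to the robot, and variables do not carry over. Pictures are saved under pics/ and viewed, at most 10 in all, crops included, and the job is handed in when it is done.

Besides the shell and the picture viewer there is one more tool, called in YAML: its name, and indented under it one key for each argument. move_arm: Moves the arm, as the interface text tells. Scaled input: -1 to 1 covers 0.15 m each way for a shift and pi/2 rad each way for a turn. Its arguments: {"type":"object","properties":{"moves":{"type":"array"},"claw":{"type":"number"}},"required":["moves"]}

```bash
mkdir -p pics; ls; python3 - <<'E'
from cell import monitor, viewer, order, env
import cv2, numpy as np
s=monitor.state(); print({k:np.round(v,3).tolist() for k,v in s.items()}, env.grip_depth)
for n in ["scene","top","wrist"]:
    c=viewer.camera_info(n); print(n,np.round(c["K"],1).tolist(),np.round(c["camera_from_world"],3).tolist())
    im=viewer.read_camera(n); cv2.imwrite(f"pics/{n}0.png",im[:,:,::-1])
a=cv2.imread("pics/scene0.png");b=cv2.imread("pics/top0.png")
E
```

```text
pics
{'t': 0.0, 'joints': [-1.219, 0.492, 1.559, 0.0, 1.092, -0.106], 'qvel': [-0.002, -0.001, 0.0, -0.002, 0.0, -0.0], 'tau': [-0.003, -61.265, -25.819, 0.069, 0.048, -0.0], 'eef_pos': [276.181, -560.392, 214.054], 'tcp_rot': [-3.14, -0.0, 0.458], 'ft_force': [-0.44, 0.442, 0.432], 'moment': [0.012, -0.026, 0.013], 'grip_force': 0.0, 'opening': 0.999} 18.8
scene [[464.1, 0.0, 250.4], [0.0, 464.1, 196.3], [0.0, 0.0, 1.0]] [[-0.622, 0.783, 0.013, 277.374], [0.662, 0.534, -0.527, -253.277], [-0.419, -0.319, -0.85, 1669.337], [0.0, 0.0, 0.0, 1.0]]
top [[405.9, 0.0, 261.1], [0.0, 405.9, 198.1], [0.0, 0.0, 1.0]] [[0.02, -1.0, 0.0, -32.032], [-0.996, -0.02, -0.088, 470.439], [0.088, 0.002, -0.996, 1593.922], [0.0, 0.0, 0.0, 1.0]]
wrist [[297.3, 0.0, 254.9], [0.0, 297.3, 190.8], [0.0, 0.0, 1.0]] [[0.442, -0.897, -0.001, -625.002], [-0.869, -0.428, 0.248, -28.241], [-0.223, -0.108, -0.969, 390.384], [0.0, 0.0, 0.0, 1.0]]
```

View pics/top0.png

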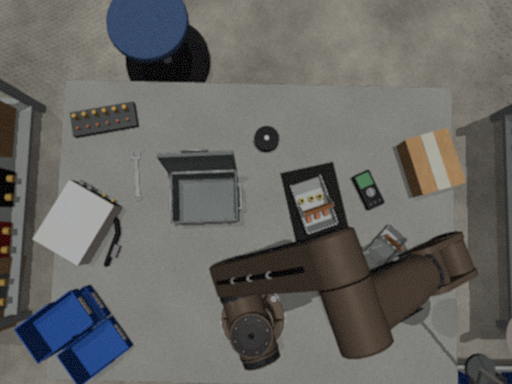

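View pics/scene0.png

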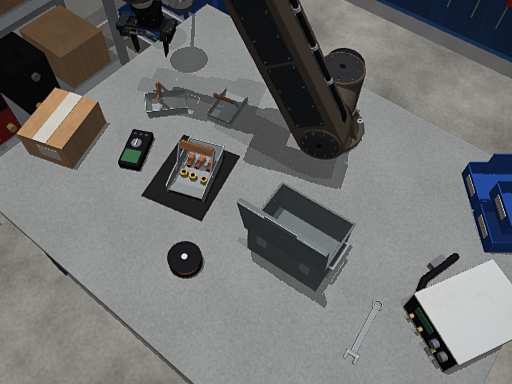

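The top view shows the mat with a loaded tray at (315,205), the bin at (205,195) with its lid on the far side at (197,160), the spool (266,139), the meter (367,190) and the spanner (137,175). The scene view shows three grip-bar trays: the mat tray (195,170), and empty or other ones at (165,100) and (228,105). The one on the mat that holds the six parts fits the description. I'll confirm with an enlarged crop.

```bash
python3 - <<'E'
import cv2, numpy as np
a=cv2.imread("pics/scene0.png")[80:220,130:260];b=cv2.imread("pics/top0.png")[155:255,275:415]
A=cv2.resize(a,(390,420),interpolation=cv2.INTER_CUBIC);B=cv2.resize(b,(410,293),interpolation=cv2.INTER_CUBIC)
o=np.zeros((420,800,3),np.uint8);o[:,:390]=A;o[:293,390:]=B
cv2.imwrite("pics/c1.png",o)
E
```

```text
(no output)
```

View pics/c1.png

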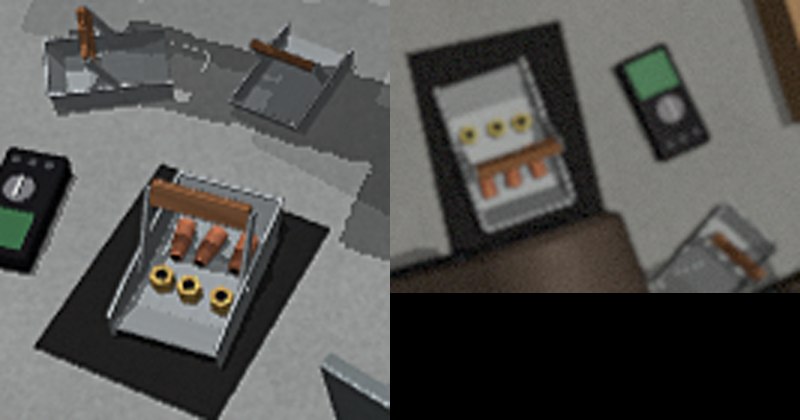

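The crop confirms it: the full tray on the mat, bar at crop (200,205), has the longest bar and holds all six parts. The two others are smaller and empty.

The move rows carry no tilt about the tool's x or y, so I need to learn how the arm behaves at its reach limit. I'll rise and turn first, then look from the wrist.

move_arm:
  moves: [0,0,-0.2,-0.11,0,0,-0.2,-0.11,0,0,-0.2,-0.11,0,0,-0.2,-0.11,0,0,-0.2,-0.11,0,0,-0.2,-0.11,0,0,-0.2,-0.11,0,0,-0.2,-0.11]
  claw: 95

```text
t: 1.15
eef_pos: [276.2, -560.5, 455.4]
tcp_rot: [3.142, -0.0, 1.846]
ft_force: [0.9, -0.1, -0.2]
opening: 0.997
grip_force: 0.0
```

move_arm:
  moves: [0.27,0.24,0,0,0.27,0.24,0,0,0.27,0.24,0,0,0.27,0.24,0,0,0.27,0.24,0,0,0.27,0.24,0,0,0,0,0,0,0,0,0,0]

```text
t: 2.15
eef_pos: [419.7, -269.1, 454.5]
tcp_rot: [-3.141, 0.0, 1.841]
ft_force: [0.3, 0.2, 0.0]
opening: 1.0
grip_force: 0.0
```

```bash
python3 - <<'E'
from cell import monitor, viewer
import cv2, numpy as np
c=viewer.camera_info("wrist"); im=viewer.read_camera("wrist"); cv2.imwrite("pics/w1.png",im[:,:,::-1]); np.save("w1.npy",c["camera_from_world"])
b=cv2.imread("pics/w1.png"); cv2.imwrite("pics/w1b.png",cv2.resize(b,(800,600),interpolation=cv2.INTER_CUBIC))
s=monitor.state();print(s["joints"],s["eef_pos"])
T=np.array(c["camera_from_world"]);print(-T[:3,:3].T@T[:3,3])
E
```

```text
[-7.03531543e-01  1.44247204e-01  1.44604356e+00 -3.10501231e-04
  1.55157315e+00 -9.72326260e-01] [ 419.55666158 -269.6196441   454.43623699]
[ 401.62185714 -202.86757555  624.86323963]
```

View pics/w1b.png

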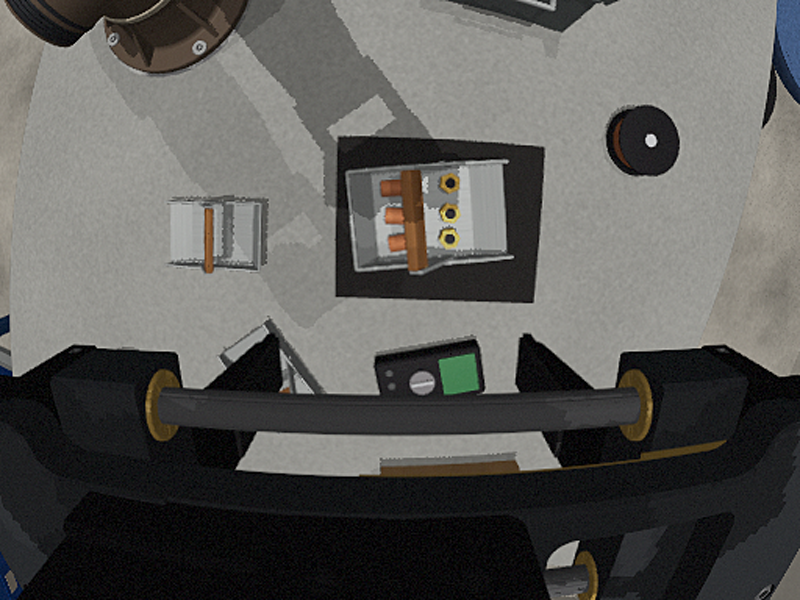

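The wrist view (800x600 scale) shows the mat with corners (336,136), (545,148), (533,302) and (336,296). The tray's bar runs from about (413,170) to (414,270), with the spout to the right. The bin edge is at the top, about (560,10), the spool at (645,140) and the meter at (430,370).

```bash
cat > h.py <<'E'
import numpy as np, cv2
from cell import monitor, viewer
def ray(name,px,T=None):
    c=viewer.camera_info(name); K=np.array(c["K"]); T=np.array(c["camera_from_world"]) if T is None else T
    u=(np.array(px,float)-K[:2,2])/K[0,0]
    if name=="wrist":
        r=np.hypot(*u); d=np.r_[u/r*np.sin(r),np.cos(r)] if r>0 else np.array([0,0,1.])
    else: d=np.r_[u,1]
    R=T[:3,:3]; d=R.T@d
    return -R.T@T[:3,3], d/np.linalg.norm(d)
def plane(name,px,z,T=None):
    o,d=ray(name,px,T); return o+d*(z-o[2])/d[2]
def tri(*rays):
    A=sum(np.eye(3)-np.outer(d,d) for o,d in rays); b=sum((np.eye(3)-np.outer(d,d))@o for o,d in rays)
    p=np.linalg.solve(A,b); return p,[round(float(np.linalg.norm((np.eye(3)-np.outer(d,d))@(p-o))),1) for o,d in rays]
E
python3 - <<'E'
from h import *
np.set_printoptions(precision=1,suppress=True)
T=np.load("w1.npy");s=1.5625
W=lambda x,y:(x/s,y/s)
m=np.array([plane("wrist",W(*p),4,T)for p in[(336,136),(545,148),(533,302),(336,296)]]);print("mat w",m,m.mean(0))
# top crop coords
C=lambda x,y:((x-390)/2.929+275,y/2.929+155)
S=lambda x,y:(x/3+130,y/3+80)
print("mat top far corners",[plane("top",C(*p),4) for p in[(410,52),(559,22)]])
for n,w,sc in [("bar +y end top edge back",(404,170),(250,207)),("bar -y end top back",(403,270),(152,182)),
 ("lip +y wall",(508,161),None),("lip -y",(512,258),None)]:
    if sc: print(n,tri(ray("wrist",W(*w),T),ray("scene",S(*sc))))
print("walls", [plane("wrist",W(*p),4+38,T) for p in[(508,161),(512,258)]],[plane("wrist",W(*p),49,T) for p in[(347,169),(355,271)]])
# nozzle/bar masks for fine localisation
im=cv2.imread("pics/w1.png");hsv=cv2.cvtColor(im,cv2.COLOR_BGR2HSV)
for p in[(413,220),(390,187),(413,180),(413,260)]: print(p,hsv[int(p[1]/s),int(p[0]/s)])
sc=cv2.imread("pics/scene0.png");hs=cv2.cvtColor(sc,cv2.COLOR_BGR2HSV)
for p in[(200,203),(182,240)]: q=S(*p);print(hs[int(q[1]),int(q[0])])
top=cv2.imread("pics/top0.png");cv2.imwrite("pics/bin.png",np.hstack([cv2.resize(top[140:235,145:250],(420,380),interpolation=cv2.INTER_CUBIC),cv2.resize(sc[175:305,225:365],(380,380),interpolation=cv2.INTER_CUBIC)]))
E
```

```text
mat w [[ 304.7 -164.2    4. ]
 [ 579.4  -99.2    4. ]
 [ 629.3 -310.     4. ]
 [ 359.2 -375.7    4. ]] [ 468.2 -237.3    4. ]
mat top far corners [array([ 576.8, -104.1,    4. ]), array([ 622.8, -309.5,    4. ])]
bar +y end top edge back (array([ 402.4, -187.5,  116.9]), [1.5, 1.5])
bar -y end top back (array([ 433.3, -298.5,  101.3]), [0.4, 0.4])
walls [array([ 526.4, -137.5,   42. ]), array([ 568.3, -255.3,   42. ])] [array([ 335.8, -203.5,   49. ]), array([ 378., -325.,   49.])]
(413, 220) [ 14 158 100]
(390, 187) [ 10 152 134]
(413, 180) [ 15 151  83]
(413, 260) [ 13 154 126]
[ 12 139 103]
[ 10 143 100]
```

View pics/bin.png

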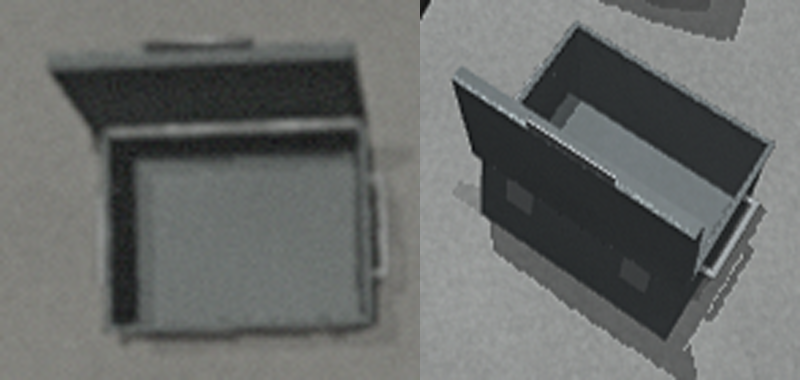

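move_arm:
  moves: [0,0.4,0,0,0,0.4,0,0,0,0.4,0,0,0,0.4,0,0,0,0.4,0,0,0,0.4,0,0,0,0.4,0,0,0,0.4,0,0,0,0.4,0,0,0,0.4,0,0]

```text
t: 3.45
eef_pos: [887.3, -107.1, 404.7]
tcp_rot: [3.084, 0.025, 1.838]
ft_force: [-0.0, 0.4, 0.2]
opening: 0.998
grip_force: 0.0
```

```bash
python3 - <<'E'
from h import *
np.set_printoptions(precision=3,suppress=True)
s=monitor.state();print(s["t"],s["joints"],s["eef_pos"],s["tcp_rot"])
C=lambda x,y:(x/4+145,y/4+140)
S=lambda x,y:((x-420)/2.714+225,y/2.923+175)
P={}
for n,c,q in[("-x-y",(374,326),(577,25)),("-x+y",(108,330),(773,145)),("lid-y",(354,44),(457,70)),("lid+y",(50,58),(702,236))]:
    print(n,tri(ray("top",C(*c)),ray("scene",S(*q))))
print("far rim",[plane("top",C(*p),140) for p in[(108,125),(365,122)]],"near rim",[plane("top",C(*p),140) for p in[(108,330),(374,326)]])
E
```

```text
3.45 [-0.195  1.004  0.054  0.004  2.021 -0.461] [ 887.337 -107.095  404.661] [3.084 0.025 1.838]
-x-y (array([372.099,  61.005, 120.991]), [1.9, 1.9])
-x+y (array([363.11 , 305.211, 133.36 ]), [2.2, 2.2])
lid-y (array([594.142,  72.239, 326.798]), [2.9, 2.9])
lid+y (array([579.106, 322.628, 317.755]), [4.1, 4.1])
far rim [array([553.446, 309.275, 140.   ]), array([561.05 ,  71.412, 140.   ])] near rim [array([363.996, 301.797, 140.   ]), array([372.565,  58.349, 140.   ])]
```

move_arm:
  moves: [0,0.4,0,0,0,0.4,0,0,0,0.4,0,0,0,0.4,0,0]

```text
t: 3.95
eef_pos: [955.8, -32.7, 350.8]
tcp_rot: [2.967, 0.065, 1.834]
ft_force: [-0.2, 0.2, -0.9]
opening: 1.0
grip_force: 0.0
```

```bash
cat >> h.py <<'E'
from scipy.spatial.transform import Rotation as Ro
np.set_printoptions(precision=3,suppress=True)
def st():
    s=monitor.state(); R=Ro.from_euler("xyz",s["tcp_rot"]).as_matrix()
    print("t %.2f"%s["t"],"q",s["joints"],"p",s["eef_pos"],"x",R[:,0],"y",R[:,1],"z",R[:,2]); return s,R
E
python3 -c "from h import *;st()"
```

```text
t 3.95 q [-0.104  1.069  0.055  0.002  1.831 -0.372] p [955.768 -32.727 350.81 ] x [-0.26   0.964 -0.065] y [0.948 0.267 0.174] z [ 0.185 -0.017 -0.983]
```

move_arm:
  moves: [0.4,0,0,0,0.4,0,0,0,0.4,0,0,0,0.4,0,0,0,0.4,0,0,0,0.4,0,0,0,0.4,0,0,0,0.4,0,0,0,0.4,0.2,0,0]

```text
t: 5.08
eef_pos: [832.6, 474.6, 319.4]
tcp_rot: [2.962, 0.064, 1.837]
ft_force: [0.7, 0.4, 1.1]
opening: 0.999
grip_force: 0.0
```

```bash
python3 -c "from h import *;st()"
```

```text
t 5.08 q [ 0.477  1.07   0.132 -0.101  1.775  0.177] p [832.606 474.59  319.352] x [-0.263  0.963 -0.064] y [0.946 0.27  0.178] z [ 0.189 -0.014 -0.982]
```

move_arm:
  moves: [0.1,0.38,0,0,0.1,0.38,0,0,0.1,0.38,0,0,0.1,0.38,0,0,0.1,0.38,0,0]

```text
t: 5.7
eef_pos: [889.2, 503.7, 294.8]
tcp_rot: [2.796, 0.025, 1.845]
ft_force: [0.9, 0.4, -0.5]
opening: 0.997
grip_force: 0.0
```

```bash
python3 -c "from h import *;st()"
```

```text
t 5.70 q [ 0.475  1.142  0.055 -0.09   1.609  0.177] p [889.188 503.743 294.791] x [-0.271  0.962 -0.025] y [0.903 0.263 0.339] z [ 0.333  0.07  -0.941]
```

move_arm:
  moves: [0.15,0.38,-0.05,0,0.15,0.38,-0.05,0,0.15,0.38,-0.05,0,0.15,0.38,-0.05,0]

```text
t: 6.2
eef_pos: [894.0, 546.1, 337.0]
tcp_rot: [2.654, -0.01, 1.862]
ft_force: [-0.3, 0.9, -0.8]
opening: 0.995
grip_force: 0.0
```

```bash
python3 -c "from h import *;st()"
```

```text
t 6.20 q [ 0.51   1.116  0.049 -0.093  1.497  0.205] p [893.995 546.064 336.95 ] x [-0.287  0.958  0.01 ] y [0.848 0.249 0.469] z [ 0.447  0.143 -0.883]
```

The rows tilt the tool at the reach limit and the tilt stays. The tool now leans 28° about the right way, and a later half turn about the leaning tool axis will tip the tray. Next I'll work out the shift back to the tray.

```bash
cat >> h.py <<'E'
def row(d,n,R):
    v=R.T@np.array(d,float)/n/150; print("rows",n,"each",np.round(v,3),"len",np.linalg.norm(d)/n)
E
python3 - <<'E'
from h import *
s,R=st(); p=np.array(s["eef_pos"])
A=np.array([780,-60,420.]);B=np.array([381,-254,207.])
row(A-p,10,R);row(B-A,8,R)
# slope after turn
def tip(th,psi):
    u=np.array([-np.sin(np.radians(th)),0,np.cos(np.radians(th))]) # tool axis (up)
    Rt=Ro.from_rotvec(u*np.radians(psi))*Ro.from_euler("y",-(th-30),degrees=True)
    M=Rt.as_matrix();return np.degrees(np.arccos(M[2,2])),"spout dip",np.degrees(np.arcsin(-M[2,0])),"side",np.degrees(np.arcsin(M[2,1])),"az",np.degrees(np.arctan2(M[1,0],M[0,0]))
for th in(30,40,45,50):
  for psi in(130,150,165,180): print(th,psi,*tip(th,psi))
E
```

```text
t 6.20 q [ 0.51   1.116  0.049 -0.093  1.497  0.205] p [893.995 546.064 336.95 ] x [-0.287  0.958  0.01 ] y [0.848 0.249 0.469] z [ 0.447  0.143 -0.883]
rows 10 each [-0.365 -0.139 -0.141] len 62.225833182569446
rows 8 each [-0.061 -0.405 -0.015] len 61.518035973200575
30 130 53.89243052525536 spout dip 45.34469038561255 side -22.521012118110992 az 109.28203064268443
30 150 57.758188034855195 spout dip 53.9022189707491 side -14.47751218592991 az 132.69617149767282
30 165 59.43479904407768 spout dip 58.350164643031206 side -7.435472226131859 az 154.7123356510094
30 180 59.99999999999997 spout dip 60.00000000000001 side -3.5083546492674376e-15 az 180.0
40 130 62.81751651352717 spout dip 47.803280676855046 side -29.49870423110367 az 98.99713662518873
40 150 67.35137084430714 spout dip 59.89560274903753 side -18.747237251037504 az 120.31058605558019
40 165 69.3308344434516 spout dip 67.03223516464993 side -9.576578515569947 az 144.94140375933088
40 180 70.0 spout dip 70.00000000000004 side -4.5102537978705485e-15 az 180.0
45 130 67.34926320123905 spout dip 48.34658466018609 side -32.797751331057185 az 93.45662262605585
45 150 72.17045615193062 spout dip 62.11443316390631 side -20.704811054635435 az 112.20765429859651
45 165 74.28418956934892 spout dip 70.91941569989238 side -10.545290589499585 az 136.711691715238
45 180 75.0 spout dip 75.0 side -4.961562726608714e-15 az 179.99999999999997
50 130 71.91253561619217 spout dip 48.40258731996454 side -35.93195832035029 az 87.82452702113247
50 150 76.99927256020693 spout dip 63.627767071865904 side -22.521012118110995 az 102.88684076912884
50 165 79.23977603074466 spout dip 74.19673391081571 side -11.435629820148977 az 124.60928169258187
50 180 80.0 spout dip 79.99999999999999 side -5.3751111671239035e-15 az 179.99999999999997
```

move_arm:
  moves: [-0.365,-0.14,-0.14,0,-0.365,-0.14,-0.14,0,-0.365,-0.14,-0.14,0,-0.365,-0.14,-0.14,0,-0.365,-0.14,-0.14,0,-0.365,-0.14,-0.14,0,-0.365,-0.14,-0.14,0,-0.365,-0.14,-0.14,0,-0.365,-0.14,-0.14,0,-0.365,-0.14,-0.14,0]
  claw: 60

```text
t: 7.45
eef_pos: [790.1, -32.0, 418.2]
tcp_rot: [2.654, -0.008, 1.862]
ft_force: [0.6, 0.3, -0.4]
opening: 0.632
grip_force: 0.0
```

move_arm:
  moves: [-0.06,-0.4,-0.015,-0.015,-0.06,-0.4,-0.015,-0.015,-0.06,-0.4,-0.015,0,-0.06,-0.4,-0.015,0,-0.06,-0.4,-0.015,0,-0.06,-0.4,-0.015,0,-0.06,-0.4,-0.015,0]

```text
t: 8.32
eef_pos: [450.9, -212.9, 235.6]
tcp_rot: [2.656, 0.016, 1.904]
ft_force: [-0.4, -1.5, -0.3]
opening: 0.634
grip_force: 0.0
```

```bash
python3 - <<'E'
from h import *
s,R=st();c=viewer.camera_info("wrist");im=viewer.read_camera("wrist");np.save("w2.npy",c["camera_from_world"]);cv2.imwrite("pics/w2.png",im[:,:,::-1])
cv2.imwrite("pics/w2b.png",cv2.resize(im[:,:,::-1],(800,600),interpolation=cv2.INTER_CUBIC))
E
```

```text
t 8.32 q [-0.81   0.205  2.057  0.652  0.763 -1.601] p [ 450.934 -212.949  235.594] x [-0.327  0.945 -0.016] y [0.833 0.296 0.467] z [ 0.446  0.139 -0.884]
```

View pics/w2b.png

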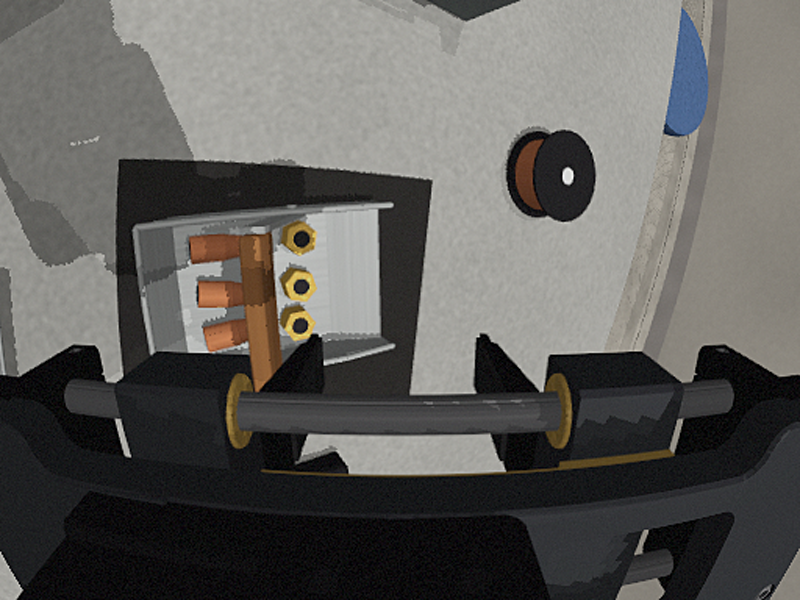

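The second wrist view shows the bar's +y end at (256,234). The spout's wall tips are at (393,205) and (393,346), and the back corner is at (134,229). I'll triangulate these with the first wrist view.

```bash
python3 - <<'E'
from h import *
T1=np.load("w1.npy");T2=np.load("w2.npy");k=1.5625
for n,a,b in[("tip+y",(508,161),(393,205)),("tip-y",(512,258),(393,346)),("back+y",(347,169),(134,229)),("bar+y back top",(404,170),(241,236)),("bar+y front",(424,171),(271,234)),("mat++",(545,148),(433,180)),("mat-+",(336,136),(119,159))]:
    print(n,tri(ray("wrist",np.array(a)/k,T1),ray("wrist",np.array(b)/k,T2)))
E
```

```text
tip+y (array([ 525.779, -137.7  ,   44.879]), [0.1, 0.1])
tip-y (array([ 568.851, -254.88 ,   40.94 ]), [0.6, 0.6])
back+y (array([ 338.482, -204.076,   81.419]), [1.2, 1.2])
bar+y back top (array([ 403.002, -189.348,  107.54 ]), [1.2, 1.2])
bar+y front (array([ 425.329, -184.051,   88.55 ]), [1.5, 1.5])
mat++ (array([579.305, -98.328,   4.183]), [0.9, 0.9])
mat-+ (array([ 307.411, -164.404,   16.999]), [0.9, 0.9])
```

move_arm:
  moves: [-0.05,-0.276,0,0,-0.05,-0.276,0,0,0,0,0.25,0,0,0,0.25,0,0,0,0,0,0,0,0,0]

```text
t: 9.12
eef_pos: [421.6, -240.6, 131.7]
tcp_rot: [2.656, 0.015, 1.905]
ft_force: [-0.7, -0.3, -0.3]
opening: 0.627
grip_force: 0.0
```

```bash
python3 - <<'E'
from h import *
s,R=st();p=np.array(s["eef_pos"]);d=np.array([440,-235.4,92.4])-p;print(R.T@d)
im=viewer.read_camera("wrist")[:,:,::-1];cv2.imwrite("pics/w3.png",im)
sc=viewer.read_camera("scene")[:,:,::-1];cv2.imwrite("pics/s3.png",sc)
cv2.imwrite("pics/w3b.png",np.hstack([cv2.resize(im[100:384,:],(480,266)),cv2.resize(sc[80:220,130:290],(320,266))]))
E
```

```text
t 9.12 q [-0.909  0.382  2.189  0.908  0.588 -2.022] p [ 421.553 -240.564  131.68 ] x [-0.328  0.945 -0.015] y [0.833 0.296 0.467] z [ 0.445  0.141 -0.884]
[-0.587 -1.422 43.675]
```

View pics/w3b.png

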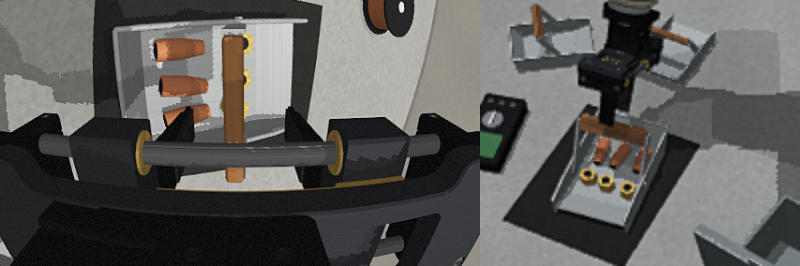

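The bar (233,100) sits centred between the fingers (190 and 288). I'll advance 43 mm and close.

move_arm:
  moves: [0,-0.01,0.145,0,0,0,0.145,0,0,0,0,0]

```text
t: 9.6
eef_pos: [439.5, -234.6, 91.6]
tcp_rot: [2.656, 0.013, 1.904]
ft_force: [0.4, -0.1, 0.9]
opening: 0.631
grip_force: 0.0
```

move_arm:
  moves: [0,0,0,0,0,0,0,0,0,0,0,0,0,0,0,0,0,0,0,0,0,0,0,0]
  claw: 0

```text
t: 10.35
eef_pos: [439.6, -234.6, 91.6]
tcp_rot: [2.656, 0.013, 1.904]
ft_force: [-0.7, 0.2, 1.9]
opening: 0.149
grip_force: 30.0
```

```bash
python3 -c "from h import *;s,R=st();print(s['opening']*95,s['grip_force'],s['ft_force'])"
```

```text
t 10.35 q [-0.866  0.475  2.201  1.069  0.514 -2.166] p [ 439.573 -234.619   91.603] x [-0.327  0.945 -0.013] y [0.834 0.295 0.467] z [ 0.445  0.142 -0.884]
14.129198131374377 29.99156802892685 [-0.691  0.245  1.898]
```

Gripped: 14.1 mm opening at 30 N. I'll lift straight up, gently.

move_arm:
  moves: [0,0.05,-0.09,0,0,0.09,-0.18,0,0,0.1,-0.2,0,0,0.1,-0.2,0,0,0.1,-0.2,0,0,0.1,-0.2,0,0,0.1,-0.2,0,0,0.1,-0.2,0,0,0.1,-0.2,0,0,0.1,-0.2,0]

```text
t: 11.6
eef_pos: [431.7, -232.3, 405.4]
tcp_rot: [2.658, 0.011, 1.904]
ft_force: [0.5, -0.6, -6.9]
opening: 0.145
grip_force: 30.0
```

```bash
python3 - <<'E'
from h import *
s,R=st();p=np.array(s["eef_pos"]);print(s['ft_force']);row(np.array([800,-370,440])-p,10,R)
E
```

```text
t 11.60 q [-0.876  0.03   1.774  0.484  1.187 -1.363] p [ 431.744 -232.265  405.372] x [-0.327  0.945 -0.011] y [0.835 0.295 0.465] z [ 0.442  0.143 -0.885]
[ 0.499 -0.618 -6.874]
rows 10 each [-0.167  0.189  0.075] len 39.4693072066415
```

move_arm:
  moves: [-0.07,0.08,0.03,0,-0.14,0.16,0.06,0,-0.17,0.19,0.075,0,-0.17,0.19,0.075,0,-0.17,0.19,0.075,0,-0.17,0.19,0.075,0,-0.17,0.19,0.075,0,-0.17,0.19,0.075,0,-0.17,0.19,0.075,0,-0.17,0.19,0.075,0]

```text
t: 12.85
eef_pos: [777.6, -362.9, 435.7]
tcp_rot: [2.659, 0.01, 1.904]
ft_force: [-0.0, -0.2, -5.9]
opening: 0.143
grip_force: 30.0
```

move_arm:
  moves: [-0.16,0.25,0.07,0,-0.16,0.25,0.07,0,-0.16,0.25,0.07,0,-0.16,0.25,0.07,0,-0.16,0.25,0.07,0]

```text
t: 13.48
eef_pos: [914.0, -375.2, 435.0]
tcp_rot: [2.611, 0.044, 1.885]
ft_force: [-0.3, -0.4, -6.6]
opening: 0.142
grip_force: 30.0
```

```bash
python3 - <<'E'
from h import *
s,R=st();p=np.array(s["eef_pos"]);print(s['ft_force'],s['opening'])
E
```

```text
t 13.47 q [-0.557  1.011  0.055  0.373  1.677 -0.767] p [ 914.013 -375.242  435.006] x [-0.309  0.95  -0.044] y [0.814 0.288 0.505] z [ 0.493  0.12  -0.862]
[-0.312 -0.416 -6.588] 0.1416725176461565
```

move_arm:
  moves: [-0.26,0.3,0.05,0,-0.26,0.3,0.05,0,-0.26,0.3,0.05,0,-0.26,0.3,0.05,0,-0.26,0.3,0.05,0]

```text
t: 14.1
eef_pos: [967.6, -392.5, 433.1]
tcp_rot: [2.47, 0.141, 1.819]
ft_force: [0.1, -0.4, -7.0]
opening: 0.144
grip_force: 30.0
```

```bash
python3 - <<'E'
from h import *
s,R=st();p=np.array(s["eef_pos"]);print(s['ft_force'],s['opening'],np.degrees(np.arccos(-R[2,2])),np.degrees(np.arctan2(R[1,2],R[0,2])))
E
```

```text
t 14.10 q [-0.544  1.039  0.057  0.377  1.467 -0.769] p [ 967.637 -392.468  433.088] x [-0.244  0.96  -0.14 ] y [0.737 0.277 0.616] z [ 0.63   0.047 -0.775]
[ 0.053 -0.423 -6.992] 0.14419589811332664 39.19359992344376 4.2388865162358575
```

move_arm:
  moves: [-0.2,0.3,0.05,0,-0.2,0.3,0.05,0,-0.2,0.3,0.05,0]

```text
t: 14.48
eef_pos: [990.2, -386.4, 458.2]
tcp_rot: [2.386, 0.19, 1.778]
ft_force: [0.3, 0.6, -5.8]
opening: 0.147
grip_force: 30.0
```

```bash
python3 - <<'E'
from h import *
s,R=st();p=np.array(s["eef_pos"]);print(s['ft_force'],s['opening'],np.degrees(np.arccos(-R[2,2])),np.degrees(np.arctan2(R[1,2],R[0,2])))
# tray rel to tool: from grasp-time R (tray yaw 19.7 level)
Rg=Ro.from_euler("xyz",[2.656,0.013,1.904]).as_matrix(); pg=np.array([439.6,-234.6,91.6])
Rt=Ro.from_euler("z",19.7,degrees=True).as_matrix(); g=np.array([431,-238,109])
M=Rg.T@Rt; off=Rg.T@(g-pg); np.savez("grasp.npz",M=M,off=off,Rg=Rg,pg=pg)
for psi in(-120,-140,-150,-160,-170,-180):
    R2=R@Ro.from_euler("z",psi,degrees=True).as_matrix(); Tr=R2@M
    lip=R2@off+Tr@np.array([122,0,-88.]); back=R2@off+Tr@np.array([-76,0,-60.])
    print(psi,"slope",np.degrees(np.arccos(Tr[2,2])),"dip",np.degrees(np.arcsin(-Tr[2,0])),"side",np.degrees(np.arcsin(Tr[2,1])),"x",Tr[:,0],"lip-tcp",lip,"back",back,"tooly",R2[:,1])
E
```

```text
t 14.47 q [-0.526  1.032  0.05   0.372  1.374 -0.75 ] p [ 990.213 -386.38   458.182] x [-0.202  0.961 -0.189] y [0.686 0.277 0.673] z [ 0.699  0.006 -0.715]
[ 0.262  0.618 -5.778] 0.1474865344703114 44.357390325934226 0.5240576602996815
-120 slope 66.09659267138909 dip 51.36833880518989 side -28.356328540694307 x [-0.137  0.609 -0.781] lip-tcp [  44.952   45.769 -116.547] back [ 48.199 -65.655  49.472] tooly [-0.518  0.694 -0.5  ]
-140 slope 70.20225619032895 dip 64.17346170125721 side -15.901881129851118 x [-0.256  0.352 -0.9  ] lip-tcp [  36.154   26.179 -125.324] back [ 61.151 -38.081  62.383] tooly [-0.655  0.406 -0.637]
-150 slope 71.43442226301053 dip 69.15599673295178 side -9.141225204524085 x [-0.29   0.206 -0.935] lip-tcp [  33.716   15.067 -127.808] back [ 64.858 -22.337  66.148] tooly [-0.695  0.241 -0.677]
-160 slope 72.08435903084752 dip 71.93932815696577 side -2.2099616341172457 x [-0.305  0.053 -0.951] lip-tcp [  32.697    3.52  -128.908] back [66.551 -5.915 67.95 ] tooly [-0.714  0.069 -0.697]
-170 slope 72.13906101214445 dip 71.46935764008445 side 4.776813018495335 x [-0.301 -0.101 -0.948] lip-tcp [  33.128   -8.112 -128.59 ] back [66.176 10.686 67.732] tooly [-0.711 -0.105 -0.696]
-180 slope 71.59742203628836 dip 67.95755782287354 side 11.708813205142832 x [-0.278 -0.252 -0.927] lip-tcp [  34.997  -19.475 -126.864] back [63.747 26.963 65.502] tooly [-0.686 -0.277 -0.673]
```

```bash
python3 - <<'E'
from h import *
s,R=st();G=np.load("grasp.npz");M=G["M"];off=G["off"]
for psi in range(0,-161,-20):
    R2=R@Ro.from_euler("z",psi,degrees=True).as_matrix(); Tr=R2@M;f=lambda v:np.round(R2@off+Tr@np.array(v),0)
    print(psi,"slope %.0f dip %.0f side %.0f"%(np.degrees(np.arccos(Tr[2,2])),np.degrees(np.arcsin(-Tr[2,0])),np.degrees(np.arcsin(Tr[2,1]))),"x",Tr[:,0],"lip+-",f([122,62,-88]),f([122,-62,-88]),"back+-",f([-76,62,-60]),f([-76,-62,-60]))
p=s["eef_pos"];row(np.array([640,-190,480])-p,8,R);row(np.array([440,0,430])-np.array([640,-190,480]),8,R)
E
```

```text
t 14.47 q [-0.526  1.032  0.05   0.372  1.374 -0.75 ] p [ 990.213 -386.38   458.182] x [-0.202  0.961 -0.189] y [0.686 0.277 0.673] z [ 0.699  0.006 -0.715]
0 slope 18 dip -15 side -10 x [0.931 0.258 0.26 ] lip+- [112.  80. -49.] [139. -39. -27.] back+- [-80.  33. -74.] [-53. -86. -51.]
-20 slope 25 dip -9 side -23 x [0.831 0.532 0.164] lip+- [ 91.  91. -70.] [145.  -8. -20.] back+- [-83.  -7. -77.] [ -29. -107.  -28.]
-40 slope 35 dip -1 side -35 x [0.67  0.743 0.009] lip+- [ 68.  92. -92.] [143.  23. -22.] back+- [-76. -45. -71.] [  -1. -114.   -1.]
-60 slope 44 dip 11 side -42 x [ 0.467  0.864 -0.188] lip+- [  47.   81. -113.] [134.  51. -31.] back+- [-61. -78. -56.] [  27. -107.   27.]
-80 slope 52 dip 24 side -43 x [ 0.248  0.881 -0.402] lip+- [  29.   60. -131.] [119.  74. -46.] back+- [ -38. -101.  -34.] [ 51. -88.  51.]
-100 slope 60 dip 37 side -38 x [ 0.038  0.793 -0.608] lip+- [  18.   33. -142.] [ 98.  87. -65.] back+- [ -11. -113.   -7.] [ 70. -58.  69.]
-120 slope 66 dip 51 side -28 x [-0.137  0.609 -0.781] lip+- [  14.    1. -146.] [ 76.  91. -87.] back+- [  17. -110.   20.] [ 79. -21.  79.]
-140 slope 70 dip 64 side -16 x [-0.256  0.352 -0.9  ] lip+- [  18.  -31. -142.] [  54.   83. -108.] back+- [ 43. -95.  45.] [79. 19. 79.]
-160 slope 72 dip 72 side -2 x [-0.305  0.053 -0.951] lip+- [  29.  -58. -131.] [  36.   65. -127.] back+- [ 63. -68.  66.] [70. 56. 70.]
rows 8 each [ 0.213 -0.143 -0.216] len 50.26344966859284
rows 8 each [ 0.194 -0.099 -0.086] len 35.04461442219046
```

move_arm:
  moves: [0.1,-0.07,-0.1,0,0.2,-0.14,-0.2,0,0.21,-0.14,-0.215,0,0.21,-0.14,-0.215,0,0.21,-0.14,-0.215,0,0.21,-0.14,-0.215,0,0.21,-0.14,-0.215,0,0.21,-0.14,-0.215,0,0.2,-0.1,-0.15,0,0.2,-0.1,-0.1,0]

```text
t: 15.72
eef_pos: [621.3, -165.3, 476.7]
tcp_rot: [2.384, 0.192, 1.778]
ft_force: [0.5, 0.7, -5.7]
opening: 0.148
grip_force: 30.0
```

```bash
python3 - <<'E'
from h import *
s,R=st();p=s["eef_pos"];row(np.array([425,155,440])-p,8,R)
E
```

```text
t 15.72 q [-0.513  0.101  1.635  0.524  0.772 -1.057] p [ 621.309 -165.318  476.712] x [-0.202  0.961 -0.19 ] y [0.684 0.278 0.675] z [ 0.701  0.006 -0.713]
rows 8 each [ 0.295 -0.058 -0.091] len 47.18455080052679
```

move_arm:
  moves: [0.2,-0.04,-0.06,0,0.29,-0.06,-0.09,0,0.3,-0.06,-0.09,0,0.3,-0.06,-0.09,0,0.3,-0.06,-0.09,0,0.3,-0.06,-0.09,0,0.3,-0.06,-0.09,0,0.25,-0.05,-0.09,0,0.12,-0.03,-0.04,0]

```text
t: 16.85
eef_pos: [423.2, 154.8, 439.5]
tcp_rot: [2.383, 0.187, 1.781]
ft_force: [0.2, -0.6, -6.6]
opening: 0.148
grip_force: 30.0
```

```bash
python3 - <<'E'
from h import *
s,R=st();p=s["eef_pos"];print(s["ft_force"])
E
```

```text
t 16.85 q [ 0.338 -0.206  2.012 -0.39   0.622  0.287] p [423.173 154.8   439.501] x [-0.205  0.961 -0.186] y [0.683 0.277 0.676] z [ 0.701  0.012 -0.713]
[ 0.178 -0.621 -6.624]
```

move_arm:
  moves: [0,0,0,-0.111,0,0,0,-0.111,0,0,0,-0.111,0,0,0,-0.111,0,0,0,-0.111,0,0,0,-0.111,0,0,0,-0.111,0,0,0,0]

```text
t: 17.85
eef_pos: [424.4, 153.3, 439.2]
tcp_rot: [3.061, 0.772, 3.041]
ft_force: [1.1, 0.5, -6.0]
opening: 0.145
grip_force: 30.0
```

```bash
python3 - <<'E'
from h import *
s,R=st();p=s["eef_pos"];print(s["ft_force"]);row(np.array([425,155,287])-p,5,R)
im=viewer.read_camera("scene")[:,:,::-1];cv2.imwrite("pics/s4.png",im);cv2.imwrite("pics/s4b.png",cv2.resize(im[60:310,150:400],(600,600),interpolation=cv2.INTER_CUBIC))
E
```

```text
t 17.85 q [ 0.333 -0.204  2.011 -0.387  0.621 -0.937] p [424.439 153.283 439.189] x [-0.713  0.072 -0.698] y [0.045 0.997 0.057] z [ 0.7    0.01  -0.714]
[ 1.057  0.548 -6.   ]
rows 5 each [ 0.141 -0.009  0.145] len 30.439979046436047
```

View pics/s4b.png

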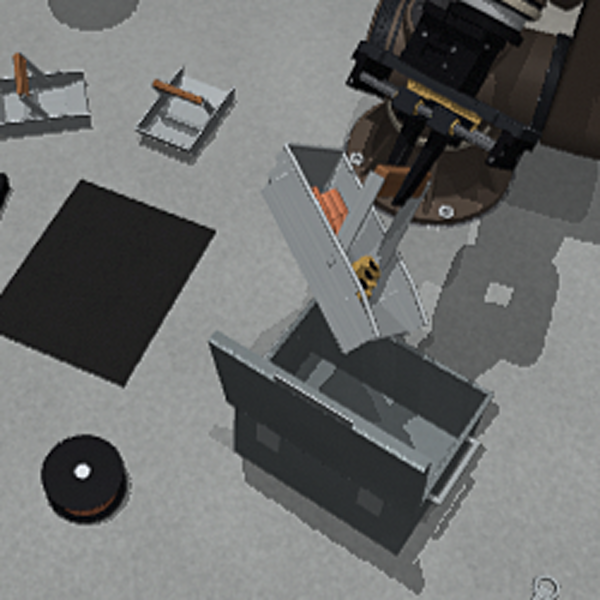

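The scene view shows the tray tilted over the bin with all the parts still in it: nozzles at (330,205) and couplings at (367,275). I'll lower, then finish the turn.

move_arm:
  moves: [0.12,-0.01,0.12,0,0.12,-0.01,0.12,0,0.12,-0.01,0.12,0,0.12,-0.01,0.12,0,0.12,-0.01,0.12,0,0.1,0,0.1,0,0,0,0,0]

```text
t: 18.77
eef_pos: [422.7, 154.0, 289.0]
tcp_rot: [3.063, 0.768, 3.041]
ft_force: [-0.0, -0.4, -6.3]
opening: 0.145
grip_force: 30.0
```

```bash
python3 -c "
from h import *
s,R=st();print(s['ft_force'],s['grip_force'])"
```

```text
t 18.77 q [ 0.337 -0.025  2.302 -1.088  0.254 -0.178] p [422.679 154.007 289.002] x [-0.715  0.072 -0.695] y [0.046 0.997 0.057] z [ 0.697  0.009 -0.717]
[-0.049 -0.419 -6.25 ] 29.997945427894592
```

move_arm:
  moves: [0,0,0,-0.111,0,0,0,-0.111,0,0,0,-0.111,0,0,0,-0.111,0,0,0,-0.111,0,0,0,-0.111,0,0,0,-0.111,0,0,0,-0.111,0,0,0,-0.09,0,0,0,0]

```text
t: 20.02
eef_pos: [423.6, 154.1, 291.5]
tcp_rot: [-2.369, 0.082, -1.641]
ft_force: [-0.6, 0.1, -3.6]
opening: 0.146
grip_force: 30.0
```

move_arm:
  moves: [0,0,0,0,0,0,0,0,0,0,0,0]

```text
t: 20.4
eef_pos: [423.1, 153.8, 289.9]
tcp_rot: [-2.371, 0.079, -1.641]
ft_force: [0.1, -0.0, -3.4]
opening: 0.146
grip_force: 30.0
```

```bash
python3 - <<'E'
from h import *
s,R=st();p=s["eef_pos"];print(s["ft_force"])
G=np.load("grasp.npz");Tr=R@G["M"];print("dip",np.degrees(np.arcsin(-Tr[2,0])))
im=viewer.read_camera("scene")[:,:,::-1];w=viewer.read_camera("wrist")[:,:,::-1];cv2.imwrite("pics/s5b.png",np.hstack([cv2.resize(im[100:300,220:380],(400,500)),cv2.resize(w[:,56:456],(400,384)) if 0 else cv2.copyMakeBorder(cv2.resize(w,(400,300)),0,200,0,0,cv2.BORDER_CONSTANT)]))
E
```

```text
t 20.40 q [ 0.337 -0.026  2.301 -1.089  0.255 -1.715] p [423.084 153.814 289.935] x [-0.07  -0.994 -0.079] y [-0.712  0.105 -0.694] z [ 0.699  0.008 -0.715]
[ 0.059 -0.006 -3.416]
dip 71.54578382989692
```

View pics/s5b.png

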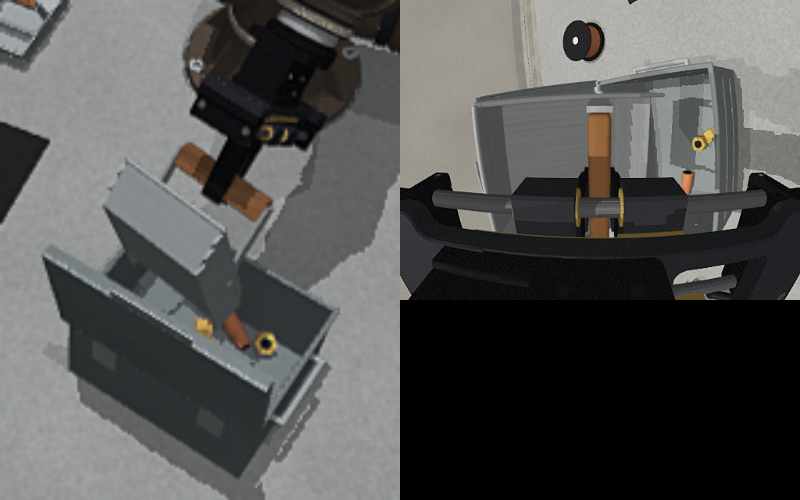

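The wrist force fell from 6.3 to 3.4 N. Couplings and nozzles are visible on the bin floor at (205,327), (237,332) and (265,343), and the tray is empty. I'll raise it and turn back.

move_arm:
  moves: [-0.03,-0.23,-0.24,0,-0.03,-0.23,-0.24,0,-0.03,-0.23,-0.24,0,0,0,0,0.115,0,0,0,0.115,0,0,0,0.115,0,0,0,0.115,0,0,0,0.115,0,0,0,0.115,0,0,0,0.115]

```text
t: 21.75
eef_pos: [423.8, 153.3, 422.3]
tcp_rot: [-2.951, 0.76, -2.873]
ft_force: [0.2, 0.4, -3.7]
opening: 0.147
grip_force: 30.0
```

move_arm:
  moves: [0,0,0,0.115,0,0,0,0.115,0,0,0,0.115,0,0,0,0.115,0,0,0,0.115,0,0,0,0.115,0,0,0,0.115,0,0,0,0]

```text
t: 22.75
eef_pos: [423.8, 153.3, 422.4]
tcp_rot: [2.43, 0.35, 1.946]
ft_force: [1.2, -0.6, -3.6]
opening: 0.144
grip_force: 30.0
```

```bash
python3 - <<'E'
from h import *
s,R=st();p=s["eef_pos"];G=np.load("grasp.npz")
best=max(np.arange(-180,180,.5),key=lambda a:(R@Ro.from_euler("z",a,degrees=True).as_matrix()@G["M"])[2,2])
R2=R@Ro.from_euler("z",best,degrees=True).as_matrix();Tr=R2@G["M"]
print("turn",best,best/90,"slope",np.degrees(np.arccos(Tr[2,2])),Tr)
row(np.array([423,-100,350])-p,6,R);row(np.array([423,-237,170])-[423,-100,350],5,R2)
w=viewer.read_camera("scene")[:,:,::-1];cv2.imwrite("pics/s6.png",w);cv2.imwrite("pics/s6b.png",cv2.resize(w[170:300,230:370],(560,520),interpolation=cv2.INTER_CUBIC))
E
```

```text
t 22.75 q [ 0.347 -0.19   2.047 -0.452  0.585  0.129] p [423.818 153.336 422.352] x [-0.344  0.874 -0.343] y [0.623 0.486 0.613] z [ 0.703 -0.003 -0.711]
turn 27.5 0.3055555555555556 slope 16.81652490123757 [[ 0.957 -0.031 -0.289]
 [ 0.033  0.999  0.002]
 [ 0.289 -0.012  0.957]]
rows 6 each [-0.218 -0.187  0.057] len 43.911030577019176
rows 5 each [-0.177 -0.174  0.171] len 45.241131727665696
```

View pics/s6b.png

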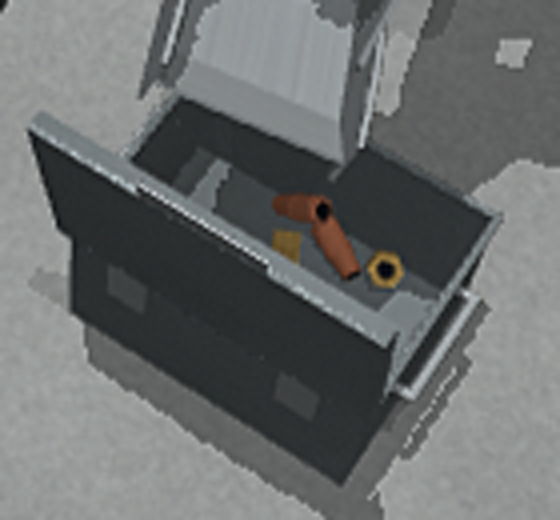

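The bin view shows nozzles at (295,205) and (337,245) and couplings at (287,245) and (385,268). The near strip is hidden by the lid; I'll check it by mask later.

move_arm:
  moves: [0,0,0,0.102,0,0,0,0.102,0,0,0,0.102,0,0,0,0]

```text
t: 23.3
eef_pos: [423.9, 153.4, 422.5]
tcp_rot: [2.362, 0.023, 1.59]
ft_force: [-0.5, -0.0, -3.6]
opening: 0.148
grip_force: 30.0
```

```bash
python3 - <<'E'
from h import *
s,R=st();p=s["eef_pos"];G=np.load("grasp.npz");Tr=R@G["M"]
tgt=np.array([385,-238,4.])-R@G["off"]-Tr@np.array([-50,0,-105.]);print("tgt",tgt)
row(np.array([450,-110,350])-p,6,R);row(tgt+[0,0,60]-[450,-110,350],6,R);row([0,0,-60],3,R)
E
```

```text
t 23.30 q [ 0.347 -0.19   2.047 -0.453  0.585  0.607] p [423.882 153.373 422.467] x [-0.019  1.    -0.023] y [0.711 0.03  0.703] z [ 0.703 -0.003 -0.711]
tgt [ 416.286 -235.262  104.981]
rows 6 each [-0.291 -0.045  0.078] len 45.73433212442912
rows 6 each [-0.134 -0.175  0.12 ] len 37.660440590205276
rows 3 each [ 0.003 -0.094  0.095] len 20.0
```

move_arm:
  moves: [-0.29,-0.02,0.04,0,-0.29,-0.02,0.04,0,-0.29,-0.04,0.08,0,-0.29,-0.06,0.1,0,-0.29,-0.06,0.1,0,-0.29,-0.06,0.1,0,0,0,0,0]

```text
t: 24.18
eef_pos: [444.4, -66.1, 359.6]
tcp_rot: [2.381, 0.022, 1.592]
ft_force: [0.1, 0.6, -3.1]
opening: 0.144
grip_force: 30.0
```

```bash
python3 - <<'E'
from h import *
s,R=st();p=s["eef_pos"];row(np.array([416.3,-235.3,165])-p,7,R)
E
```

```text
t 24.18 q [-0.502 -0.16   2.186  0.712  0.531 -1.048] p [444.402 -66.148 359.635] x [-0.021  1.    -0.022] y [0.724 0.031 0.69 ] z [ 0.69  -0.001 -0.724]
rows 7 each [-0.156 -0.152  0.116] len 37.05624582901239
```

move_arm:
  moves: [-0.156,-0.15,0.116,0,-0.156,-0.15,0.116,0,-0.156,-0.15,0.116,0,-0.156,-0.15,0.116,0,-0.156,-0.15,0.116,0,-0.156,-0.15,0.116,0,-0.156,-0.15,0.116,0,0,0,0,0]

```text
t: 25.18
eef_pos: [418.3, -231.6, 165.1]
tcp_rot: [2.382, 0.018, 1.594]
ft_force: [0.5, -0.2, -3.1]
opening: 0.147
grip_force: 30.0
```

```bash
python3 - <<'E'
from h import *
s,R=st();p=s["eef_pos"];G=np.load("grasp.npz");Tr=R@G["M"];print(Tr)
tgt=np.array([385,-238,4.])-R@G["off"]-Tr@np.array([-50,0,-105.]);print("tgt",tgt,tgt-p)
row(tgt+[0,0,15]-p,4,R)
E
```

```text
t 25.18 q [-0.991  0.324  2.382  1.629  0.618 -2.51 ] p [ 418.325 -231.6    165.144] x [-0.023  1.    -0.018] y [0.724 0.029 0.689] z [ 0.689  0.003 -0.725]
[[ 0.962 -0.037 -0.271]
 [ 0.038  0.999 -0.002]
 [ 0.271 -0.008  0.963]]
tgt [ 418.239 -235.666  104.366] [ -0.086  -4.065 -60.778]
rows 4 each [-0.005 -0.053  0.055] len 11.489590198631529
```

```bash
python3 - <<'E'
from h import *
s,R=st();p=s["eef_pos"]
row(np.array([443.2,-203.7,119])-p,5,R)
E
```

```text
t 25.18 q [-0.991  0.324  2.382  1.629  0.618 -2.51 ] p [ 418.325 -231.6    165.144] x [-0.023  1.    -0.018] y [0.724 0.029 0.689] z [ 0.689  0.003 -0.725]
rows 5 each [ 0.037 -0.017  0.068] len 11.876766806604106
```

move_arm:
  moves: [0.1,0.12,0.11,0,0.09,0,0,0]

```text
t: 25.42
eef_pos: [443.4, -200.5, 167.8]
tcp_rot: [2.378, 0.02, 1.596]
ft_force: [0.3, 0.1, -3.3]
opening: 0.146
grip_force: 30.0
```

```bash
python3 - <<'E'
from h import *
s,R=st();p=s["eef_pos"]
row(np.array([443.2,-203.7,119])-p,3,R)
E
```

```text
t 25.43 q [-0.872  0.316  2.386  1.745  0.57  -2.52 ] p [ 443.442 -200.538  167.805] x [-0.026  0.999 -0.02 ] y [0.722 0.033 0.691] z [ 0.692  0.003 -0.722]
rows 3 each [-0.005 -0.076  0.078] len 16.302551850192557
```

move_arm:
  moves: [0,-0.07,0.08,0.1,0,-0.07,0.08,0,0,0,0,0]

```text
t: 25.8
eef_pos: [443.9, -199.5, 135.1]
tcp_rot: [2.384, -0.09, 1.482]
ft_force: [0.0, 0.0, -4.2]
opening: 0.146
grip_force: 30.0
```

```bash
python3 - <<'E'
from h import *
s,R=st();p=s["eef_pos"];print(s["ft_force"])
G=np.load("grasp.npz");Tr=R@G["M"];print(Tr)
for c in([-50,62,-105],[-50,-62,-105],[92-0,62,-90],[122,-62,-88]): print(p+R@G["off"]+Tr@np.array(c))
row([0,0,-12],1,R)
E
```

```text
t 25.80 q [-0.868  0.406  2.419  1.925  0.6   -2.575] p [ 443.941 -199.506  135.138] x [0.088 0.992 0.09 ] y [ 0.718 -0.126  0.685] z [ 0.691  0.004 -0.723]
[ 0.043  0.038 -4.15 ]
[[ 0.958  0.075 -0.277]
 [-0.099  0.992 -0.076]
 [ 0.269  0.1    0.958]]
[ 416.049 -125.796   41.442]
[ 406.786 -248.828   29.063]
[ 547.932 -141.015   94.018]
[ 566.856 -267.174   91.627]
rows 1 each [-0.007 -0.055  0.058] len 12.0
```

move_arm:
  moves: [0,-0.04,0.045,0.1,0,-0.04,0.045,0.04,0,0,0,0]

```text
t: 26.18
eef_pos: [444.8, -197.7, 117.7]
tcp_rot: [2.41, -0.24, 1.317]
ft_force: [-0.5, -0.2, -3.7]
opening: 0.145
grip_force: 30.0
```

```bash
python3 - <<'E'
from h import *
s,R=st();p=s["eef_pos"];print(s["ft_force"])
G=np.load("grasp.npz");Tr=R@G["M"];print(Tr)
for c in([-50,62,-105],[-50,-62,-105],[30,0,-85],[122,-62,-88]): print(p+R@G["off"]+Tr@np.array(c))
row([0,0,-10],1,R);row([10,0,0],1,R)
E
```

```text
t 26.18 q [-0.863  0.457  2.437  2.024  0.626 -2.467] p [ 444.798 -197.748  117.731] x [0.244 0.94  0.237] y [ 0.68  -0.34   0.649] z [ 0.691  0.003 -0.723]
[-0.472 -0.183 -3.663]
[[ 0.927  0.23  -0.297]
 [-0.289  0.941 -0.174]
 [ 0.24   0.247  0.939]]
[ 430.115 -107.304   36.526]
[ 401.582 -224.024    5.897]
[ 484.045 -192.293   59.16 ]
[ 555.929 -276.759   63.074]
rows 1 each [-0.016 -0.043  0.048] len 10.0
rows 1 each [0.016 0.045 0.046] len 10.0
```

move_arm:
  moves: [-0.06,-0.025,-0.028,0,-0.06,-0.025,-0.025,0,0,0,0,0]

```text
t: 26.55
eef_pos: [429.4, -214.1, 114.4]
tcp_rot: [2.408, -0.239, 1.314]
ft_force: [-0.4, -1.8, 5.5]
opening: 0.144
grip_force: 30.0
```

```bash
python3 - <<'E'
from h import *
s,R=st();p=s["eef_pos"];print(s["ft_force"])
G=np.load("grasp.npz");Tr=R@G["M"]
for c in([-50,62,-105],[-50,-62,-105]): print(p+R@G["off"]+Tr@np.array(c))
E
```

```text
t 26.55 q [-0.932  0.467  2.445  1.975  0.65  -2.486] p [ 429.362 -214.052  114.425] x [0.246 0.94  0.237] y [ 0.678 -0.342  0.651] z [ 0.693  0.    -0.721]
[-0.398 -1.761  5.469]
[ 415.103 -123.636   33.113]
[ 386.25  -240.293    2.543]
```

Contact: the force went from -3.7 to +5.5 N. I'll loosen step by step so the tray settles down.

move_arm:
  moves: [0,0,0,0,0,0,0,0]
  claw: 22

```text
t: 26.8
eef_pos: [429.5, -212.9, 113.8]
tcp_rot: [2.41, -0.24, 1.315]
ft_force: [0.7, -1.0, 0.9]
opening: 0.227
grip_force: 0.5
```

move_arm:
  moves: [0,0.04,0,0,0,0.04,0,0,0,0,0,0]
  claw: 40

```text
t: 27.18
eef_pos: [438.0, -216.9, 121.9]
tcp_rot: [2.409, -0.24, 1.315]
ft_force: [0.1, -0.3, 0.1]
opening: 0.415
grip_force: 0.0
```

move_arm:
  moves: [0,0,0,0,0,0,0,0,0,0,0,0]
  claw: 85

```text
t: 27.55
eef_pos: [437.5, -216.7, 121.3]
tcp_rot: [2.41, -0.241, 1.315]
ft_force: [0.4, 0.1, 0.0]
opening: 0.683
grip_force: 0.0
```

```bash
python3 - <<'E'
from h import *
s,R=st();print(s["ft_force"],s["opening"])
for n in("top","scene","wrist"):
    c=viewer.camera_info(n);im=viewer.read_camera(n)[:,:,::-1];cv2.imwrite(f"pics/{n}7.png",im)
    h=cv2.cvtColor(im,cv2.COLOR_BGR2HSV);m=((h[...,0]>=5)&(h[...,0]<=32)&(h[...,1]>110)&(h[...,2]>50)).astype(np.uint8)
    k,_,st_,ce=cv2.connectedComponentsWithStats(m)
    print(n,[(st_[i].tolist(),ce[i].round(1).tolist()) for i in range(1,k) if st_[i][4]>12])
np.save("w7.npy",viewer.camera_info("wrist")["camera_from_world"])
E
```

```text
t 27.55 q [-0.917  0.449  2.419  1.932  0.628 -2.415] p [ 437.545 -216.729  121.334] x [0.246 0.939 0.238] y [ 0.68  -0.343  0.649] z [ 0.691  0.002 -0.723]
[0.424 0.081 0.05 ] 0.682760435757269
top [([0, 103, 15, 54, 452], [6.1, 128.9]), ([122, 105, 6, 6, 24], [124.5, 107.3]), ([111, 106, 7, 6, 23], [114.1, 108.8]), ([102, 108, 7, 7, 26], [104.7, 110.7]), ([92, 110, 7, 6, 25], [94.7, 112.5]), ([71, 113, 8, 7, 27], [74.7, 116.0]), ([81, 112, 8, 6, 29], [84.6, 114.4]), ([435, 129, 29, 57, 555], [448.7, 156.1]), ([397, 137, 40, 58, 1051], [416.4, 166.2]), ([5, 175, 10, 8, 61], [9.8, 178.0]), ([4, 193, 10, 8, 69], [8.5, 196.6]), ([181, 196, 12, 5, 46], [187.0, 197.6]), ([292, 199, 24, 11, 91], [302.6, 203.8]), ([205, 202, 10, 12, 48], [209.6, 207.6]), ([198, 213, 21, 7, 72], [206.9, 216.3]), ([190, 214, 7, 6, 32], [193.0, 217.0]), ([1, 226, 11, 10, 85], [5.8, 230.3]), ([386, 235, 16, 15, 63], [393.7, 242.6]), ([0, 245, 10, 10, 80], [4.4, 249.4]), ([0, 256, 11, 18, 144], [4.6, 264.4]), ([342, 270, 9, 4, 26], [346.2, 271.7]), ([0, 279, 8, 7, 53], [3.3, 282.0]), ([0, 298, 6, 8, 43], [2.2, 301.3])]
scene [([0, 0, 25, 15, 179], [8.0, 4.5]), ([19, 5, 92, 83, 3898], [67.5, 43.9]), ([156, 82, 6, 18, 78], [158.4, 90.8]), ([6, 87, 100, 81, 3145], [61.7, 127.6]), ([201, 120, 21, 6, 41], [211.2, 122.1]), ([195, 144, 22, 30, 244], [204.5, 157.8]), ([298, 218, 22, 22, 168], [309.7, 226.8]), ([298, 228, 7, 7, 41], [301.4, 230.7]), ([322, 233, 9, 9, 47], [325.7, 236.9]), ([178, 267, 20, 8, 35], [187.6, 272.1]), ([408, 313, 6, 6, 26], [410.8, 315.4]), ([417, 326, 6, 6, 27], [419.4, 328.7]), ([429, 348, 7, 5, 21], [432.0, 350.3])]
wrist [([269, 2, 40, 51, 899], [284.3, 29.9]), ([216, 98, 37, 155, 3659], [233.9, 175.3]), ([125, 238, 20, 48, 504], [132.6, 261.2]), ([367, 238, 19, 47, 480], [377.4, 261.1]), ([189, 285, 258, 20, 643], [352.7, 296.5]), ([349, 358, 7, 26, 111], [352.5, 371.0]), ([414, 370, 9, 14, 70], [418.7, 377.3])]
```

move_arm:
  moves: [0,0,0,0,0,0,-0.1,0,0,0,-0.1,0,0,0,-0.2,0,0,0,-0.3,0,0,0,-0.3,0,0,0,-0.3,0,0,0,0,0]
  claw: 95

```text
t: 28.7
eef_pos: [301.8, -218.2, 264.0]
tcp_rot: [2.408, -0.236, 1.312]
ft_force: [-0.1, 0.1, -0.3]
opening: 0.999
grip_force: 0.0
```

```bash
python3 - <<'E'
from h import *
s,R=st();print(s["ft_force"],s["opening"])
T=np.array(viewer.camera_info("wrist")["camera_from_world"]);np.save("w8.npy",T)
for n in("top","scene","wrist"):
    im=viewer.read_camera(n)[:,:,::-1];cv2.imwrite(f"pics/{n}8.png",im)
    h=cv2.cvtColor(im,cv2.COLOR_BGR2HSV)
    for nm,lo,hi in(("cu",5,17),("br",18,32)):
        m=((h[...,0]>=lo)&(h[...,0]<=hi)&(h[...,1]>100)&(h[...,2]>40)).astype(np.uint8)
        k,_,t,ce=cv2.connectedComponentsWithStats(m)
        for i in range(1,k):
            x,y=ce[i]
            if t[i][4]>8 and ((n=="top" and 160<x<350 and 150<y<260) or (n=="scene" and 130<x<360 and 110<y<300) or (n=="wrist" and y<300)): print(n,nm,t[i].tolist(),ce[i].round(1))
            if n=="top" and 280<x<345 and t[i][4]>40 and nm=="cu":
                print("bar top", plane("top",ce[i],112))
E
```

```text
t 28.70 q [-1.36  -0.037  2.4    1.034  0.905 -1.736] p [ 301.804 -218.218  263.979] x [0.249 0.94  0.234] y [ 0.678 -0.341  0.651] z [ 0.692 -0.004 -0.722]
[-0.143  0.082 -0.256] 0.9993393388036882
top cu [181, 196, 12, 5, 50] [186.9 197.6]
top cu [292, 198, 27, 14, 126] [305.1 204.9]
bar top [ 440.58  -188.126  112.   ]
top cu [198, 213, 21, 7, 79] [207.  216.5]
bar top [ 192.241 -321.918  112.   ]
top br [205, 202, 10, 12, 57] [209.3 207.2]
top br [190, 214, 7, 6, 33] [193.1 217. ]
scene cu [195, 143, 22, 31, 251] [204.4 157.6]
scene cu [298, 218, 22, 22, 174] [309.6 226.7]
scene cu [177, 266, 21, 9, 40] [187.9 271.7]
scene br [298, 228, 7, 7, 41] [301.4 230.7]
scene br [322, 232, 9, 10, 54] [325.8 236.7]
wrist cu [264, 36, 27, 35, 416] [273.9  55.3]
wrist cu [235, 107, 20, 88, 1086] [244.3 150.5]
wrist cu [326, 276, 33, 26, 458] [342.2 290.7]
wrist br [93, 236, 23, 47, 537] [101.6 258.8]
wrist br [396, 236, 22, 46, 521] [408.3 258.7]
wrist br [364, 281, 101, 20, 340] [424.2 290.1]
```

```bash
python3 - <<'E'
from h import *
T=np.load("w8.npy");P={}
for n,box in(("top",(288,190,325,216)),("scene",(190,138,222,178)),("wrist",(230,100,262,200))):
    im=cv2.imread(f"pics/{n}8.png");h=cv2.cvtColor(im,cv2.COLOR_BGR2HSV)
    m=((h[...,0]>=5)&(h[...,0]<=17)&(h[...,1]>90)&(h[...,2]>35)).astype(np.uint8);q=np.zeros_like(m);x0,y0,x1,y1=box;q[y0:y1,x0:x1]=m[y0:y1,x0:x1]
    pts=cv2.findNonZero(q).reshape(-1,2).astype(float);c=pts.mean(0);u=np.linalg.svd(pts-c,full_matrices=False)[2][0]
    t=(pts-c)@u;a,b=c+u*t.min(),c+u*t.max()
    if n=="top": a,b=sorted((a,b),key=lambda v:v[0])   # left=+y
    else: a,b=sorted((a,b),key=lambda v:v[1],reverse=(n=="scene")) 
    P[n]=(a,b,c);print(n,a,b,c,len(pts))
rr=lambda n,i:ray(n,P[n][i],T if n=="wrist" else None)
for nm,i in(("end a",0),("end b",1),("mid",2)):
    for pr in(("top","scene"),("top","wrist")): print(nm,pr,tri(*[rr(n,i) for n in pr]))
E
```

```text
top [291.364 199.69 ] [318.422 209.879] [304.902 204.788] 132
scene [213.141 170.957] [196.017 144.64 ] [204.418 157.551] 256
wrist [240.565 107.037] [248.008 194.34 ] [244.258 150.353] 1101
end a ('top', 'scene') (array([ 459.804, -137.006,  105.909]), [0.4, 0.4])
end a ('top', 'wrist') (array([ 458.787, -136.233,  115.576]), [0.2, 0.2])
end b ('top', 'scene') (array([ 423.164, -238.034,  118.994]), [1.2, 1.2])
end b ('top', 'wrist') (array([ 422.22 , -240.127,  113.359]), [2.4, 2.4])
mid ('top', 'scene') (array([ 441.372, -187.827,  112.504]), [0.8, 0.8])
mid ('top', 'wrist') (array([ 440.747, -188.493,  113.834]), [1.5, 1.5])
```

The bin holds brass blobs in the top view at (209,207), two parts, and (193,217), and copper blobs at (187,198) and (207,216), the second being two parts: six in all. The tray's bar stands level at (441,-188,112) mm, so the tray middle is about (11,38) mm from the mat's centre. Next is the lid.

move_arm:
  moves: [0,0,-0.2,0.111,0,0,-0.1,0.111,0,0,0,0.111,0,0,0,0.111,0,0,0,0.111,0,0,0,0.111,0,0,0,0.111]
  claw: 0

```text
t: 29.72
eef_pos: [272.5, -216.9, 294.0]
tcp_rot: [-3.131, -0.763, -0.007]
ft_force: [-0.1, 0.2, -0.7]
opening: 0.317
grip_force: 0.0
```

```bash
python3 - <<'E'
from h import *
s,R=st();p=np.array(s["eef_pos"]);row([0,0,440-p[2]],3,R);row(np.array([650,188,440])-[p[0],p[1],440],10,R);row([0,0,-100],3,R);row([-20,0,-0],1,R)
E
```

```text
t 29.73 q [-1.487 -0.121  2.361  0.912  1.059 -0.447] p [ 272.546 -216.853  293.959] x [ 0.722 -0.005  0.691] y [-0.    -1.    -0.008] z [ 0.691  0.006 -0.722]
rows 3 each [ 0.224 -0.003 -0.234] len 48.68027522246107
rows 10 each [ 0.18  -0.27   0.176] len 55.35135986200057
rows 3 each [-0.154  0.002  0.161] len 33.333333333333336
rows 1 each [-0.096  0.    -0.092] len 20.0
```

move_arm:
  moves: [0.22,0,-0.23,0,0.22,0,-0.23,0,0.22,0,-0.23,0]

```text
t: 30.1
eef_pos: [272.7, -217.1, 438.8]
tcp_rot: [-3.137, -0.764, 0.001]
ft_force: [0.4, -1.1, 0.3]
opening: 0.024
grip_force: 0.0
```

move_arm:
  moves: [0.18,-0.27,0.175,0,0.18,-0.27,0.175,0,0.18,-0.27,0.175,0,0.18,-0.27,0.175,0,0.18,-0.27,0.175,0,0.18,-0.27,0.175,0,0.18,-0.27,0.175,0,0.18,-0.27,0.175,0,0.18,-0.27,0.175,0,0.18,-0.27,0.175,0]

```text
t: 31.35
eef_pos: [610.1, 143.3, 425.8]
tcp_rot: [-3.139, -0.741, -0.001]
ft_force: [0.1, -1.7, -0.4]
opening: 0.006
grip_force: 0.0
```

```bash
python3 - <<'E'
from h import *
s,R=st();p=np.array(s["eef_pos"]);row(np.array([650,188,400])-p,3,R);row([-0,0,-100],3,R);row([-20,0,-0],1,R)
E
```

```text
t 31.35 q [ 0.176  0.105  1.743 -0.215  0.571  1.883] p [610.076 143.29  425.794] x [ 0.738 -0.     0.675] y [ 0.001 -1.    -0.002] z [ 0.675  0.003 -0.738]
rows 3 each [ 0.027 -0.099  0.102] len 21.75172172597793
rows 3 each [-0.15   0.     0.164] len 33.333333333333336
rows 1 each [-0.098 -0.    -0.09 ] len 20.0
```

move_arm:
  moves: [0.03,-0.1,0.1,0,0.03,-0.1,0.1,0,0.03,-0.1,0.1,0,-0.15,0,0.164,0,-0.15,0,0.164,0,-0.15,0,0.164,0,0,0,0,0]

```text
t: 32.22
eef_pos: [648.7, 185.7, 299.8]
tcp_rot: [-3.141, -0.737, -0.001]
ft_force: [-0.2, 0.5, -0.3]
opening: 0.008
grip_force: 0.0
```

move_arm:
  moves: [-0.08,0,-0.072,0,-0.08,0,-0.072,0,-0.08,0,-0.072,0]

```text
t: 32.6
eef_pos: [601.0, 184.8, 306.8]
tcp_rot: [-3.138, -0.749, -0.005]
ft_force: [0.9, -1.2, 4.7]
opening: 0.004
grip_force: 1.9
```

move_arm:
  moves: [-0.06,0,-0.055,0,-0.06,0,-0.055,0,-0.06,0,-0.055,0,-0.06,0,-0.055,0]

```text
t: 33.1
eef_pos: [551.6, 184.4, 303.7]
tcp_rot: [-3.139, -0.744, -0.005]
ft_force: [-1.1, 0.1, 0.4]
opening: 0.006
grip_force: 0.0
```

move_arm:
  moves: [-0.08,0,-0.072,0,-0.08,0,-0.072,0,0,0,0,0,0,0,0,0,0,0,0,0,0,0,0,0,0,0,0,0,0,0,0,0,0,0,0,0,0,0,0,0]

```text
t: 34.35
eef_pos: [520.2, 184.5, 303.5]
tcp_rot: [-3.139, -0.744, -0.005]
ft_force: [-0.1, -0.3, 0.2]
opening: 0.0
grip_force: 0.0
```

move_arm:
  moves: [0,0,-0.2,0,0,0,-0.3,0,0,0,-0.3,0,0,0,0,0,0,0,0,0,0,0,0,0,0,0,0,0,0,0,0,0,0,0,0,0,0,0,0,0]

```text
t: 35.6
eef_pos: [438.9, 184.5, 391.8]
tcp_rot: [-3.139, -0.744, -0.005]
ft_force: [0.3, 0.3, -0.2]
opening: 0.006
grip_force: 0.0
```

```bash
python3 - <<'E'
from h import *
s,R=st();print(s["ft_force"])
for n in("top","scene"):
    im=viewer.read_camera(n)[:,:,::-1];cv2.imwrite(f"pics/{n}9.png",im);h=cv2.cvtColor(im,cv2.COLOR_BGR2HSV)
    a=cv2.imread(f"pics/{n}0.png")
    m=((h[...,0]>=5)&(h[...,0]<=32)&(h[...,1]>100)&(h[...,2]>40))
    b=(slice(180,230),slice(170,240)) if n=="top" else (slice(190,270),slice(270,360))
    print(n,"copper/brass px in bin",m[b].sum())
# project lid corners for shut / open and print mean grey at sample points
def proj(n,P):
    c=viewer.camera_info(n);T=np.array(c["camera_from_world"]);q=T[:3,:3]@P+T[:3,3];u=np.array(c["K"])@(q/q[2]);return u[:2]
H=np.array([556,188,141.])
for n in("top","scene"):
    a=cv2.imread(f"pics/{n}0.png");b=cv2.imread(f"pics/{n}9.png")
    for ang in(0,1.72):
        for y in(-100,-50,0,50,100):
            P=H+[-150*np.cos(ang),y,150*np.sin(ang)];u=proj(n,P).round().astype(int);print(n,ang,y,u,a[u[1],u[0]],b[u[1],u[0]])
E
```

```text
t 35.60 q [ 0.416 -0.102  2.043 -0.536  0.568  2.353] p [438.938 184.53  391.771] x [ 0.736 -0.003  0.677] y [-0.003 -1.    -0.002] z [ 0.677 -0.001 -0.736]
[ 0.256  0.348 -0.175]
top copper/brass px in bin 50
scene copper/brass px in bin 0
top 0 -100 [231 212] [115 117 111] [101 103  99]
top 0 -50 [217 212] [115 116 113] [39 37 36]
top 0 0 [203 212] [111 113 109] [105 106 102]
top 0 50 [190 211] [115 120 114] [28 29 33]
top 0 100 [176 211] [40 36 38] [103 108 102]
top 1.72 -100 [229 158] [38 41 36] [118 124 123]
top 1.72 -50 [214 158] [36 43 36] [112 116 117]
top 1.72 0 [199 158] [33 37 34] [116 120 120]
top 1.72 50 [184 157] [51 52 51] [110 114 115]
top 1.72 100 [169 157] [59 60 55] [118 122 121]
scene 0 -100 [283 192] [50 49 46] [116 114 106]
scene 0 -50 [297 201] [51 51 47] [121 118 111]
scene 0 0 [312 211] [52 51 48] [122 119 113]
scene 0 50 [326 221] [50 49 46] [120 117 110]
scene 0 100 [341 230] [52 50 48] [119 116 109]
scene 1.72 -100 [247 206] [128 124 117] [140 142 139]
scene 1.72 -50 [262 217] [151 148 140] [115 113 106]
scene 1.72 0 [279 228] [52 50 48] [114 112 105]
scene 1.72 50 [296 240] [41 40 38] [116 113 107]
scene 1.72 100 [313 252] [44 43 41] [122 119 113]
```

```bash
python3 - <<'E'
from h import *
c=viewer.camera_info("scene");T=np.array(c["camera_from_world"]);K=np.array(c["K"])
im=cv2.cvtColor(viewer.read_camera("scene"),cv2.COLOR_RGB2GRAY)
for y in(120,188,250):
  for a in(0,.06,.15):
    o=[]
    for r in(170,178,186,194,200,204,208,216):
        P=np.array([556-r*np.cos(a),y,143+r*np.sin(a)]);q=T[:3,:3]@P+T[:3,3];u=K@(q/q[2]);o.append(int(im[int(round(u[1])),int(round(u[0]))]))
    print(y,a,o)
# tray bar unchanged
h=cv2.cvtColor(viewer.read_camera("top"),cv2.COLOR_RGB2HSV)[190:216,288:325];m=((h[...,0]>=5)&(h[...,0]<=17)&(h[...,1]>90)&(h[...,2]>35))
print("bar px",np.argwhere(m).mean(0)[::-1]+[288,190],m.sum())
E
```

```text
120 0 [114, 116, 115, 140, 141, 138, 138, 145]
120 0.06 [115, 121, 138, 136, 139, 139, 140, 119]
120 0.15 [116, 126, 134, 137, 140, 139, 123, 125]
188 0 [116, 120, 113, 156, 74, 68, 124, 122]
188 0.06 [120, 69, 156, 75, 90, 124, 119, 123]
188 0.15 [66, 154, 76, 128, 122, 125, 123, 123]
250 0 [119, 71, 75, 98, 90, 90, 87, 87]
250 0.06 [70, 72, 84, 91, 86, 86, 87, 88]
250 0.15 [73, 71, 91, 86, 90, 90, 88, 90]
bar px [305.123 204.915] 130
```

The lid's edge falls at 186–190 mm along the shut line, so it is shut. The tray hasn't moved and the arm is clear.

```bash
python3 -c "
from cell import order,monitor
print(order.job_done(),monitor.state()['t'])"
```

```text
the job is handed in; nothing more can be done
the job is handed in; nothing more can be done
```

I tipped all six parts into the bin, put the empty tray back flat on the mat (middle about 11 mm and 38 mm from the mat's centre along its sides) and let go of it. I shut the lid and handed the job in at about 36 s; I never went near the spool, meter or spanner, and the hand-in returned no verdict.

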